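# Set the closing-height collar of a tin stand to the target line

### The job

Push the black collar of the tin stand round by one of its grey finger lugs until its red pointer lines up with the green target line on the scale, and take the fingers off it. Only then press the blue key fully down to confirm the setting, and let it come back up with the pointer still on the line. Push gently with the fingertips only: do not grip or force the collar, and leave the gold tin in the middle and everything else on the table where it is.

Things in the scene. Friction and masses are not known exactly. Their poses are not given: they have to be found in the camera images.
- stand: Fixed aluminium stand: round plinth 244 mm across, 18 mm high, white scale disc on top (19.5 mm) with black lines round the -x side. Origin: centre of the underside, on the collar's upright axis, on the table; -x is the operator's side at yaw 0. A fixed platen in the middle (84 mm across, top 43 mm) carries the gold tin. An ear 18 mm high, x -90 to +10, y -95 to -215 mm, carries the blue key
- collar (a joint): Black setting collar, 140 mm across, 20.5 to 40 mm above the table, turning about the stand's axis. Rad, growing counterclockwise from above; 0: pointer along the stand's -x. Range -1.7 to 1.7. Dry friction 0.13 N m (about 1.6 N at a lug), no spring: stays where left. Three grey finger lugs stand round it. At the start the pointer lies 0.5 to 1.7 rad clockwise of the green line
- lug_behind (a point): Middle of the grey upright finger lug 60 degrees clockwise of the pointer, 85 mm from the axis, 41 mm above the table. Each lug reaches 58 to 98 mm from the axis, is 14 mm thick and spans heights 26 to 56 mm. Push its side face with the fingertips 30 to 45 mm above the table; round the collar nothing else there is higher than 28 mm
- lug_ahead (a point): Same point of the like lug 60 degrees counterclockwise of the pointer
- lug_opposite (a point): Same point of the like lug opposite the pointer
- pointer_tip (a point): Tip of the red pointer, a bar 4 mm wide that projects from the foot of the collar at the scale and is drawn on as a red stripe on the collar's top; 93 mm from the axis, 23.5 mm above the table; turns with the collar
- target_line (a point): Inner end of the green target line, a bar 6 mm wide and 25 mm long fixed on the white scale, pointing at the axis, with a green clip (14 mm wide, top 26 mm above the table) at its outer end; this point is 93 mm from the axis and 23.5 mm above the table, so the pointer tip coincides with it when the setting is right
- lock_key (a joint): Travel of the blue round push key in m: 0 up, 0.006 fully down; it takes 5 N to push fully down and springs back
- lock_key_top (a point): Centre of the top face of the blue key (30 mm across), on the ear at the stand's right-hand (-y) side; press straight down here
- sample_tin: Closed gold tin, 66 mm across and 22 mm high, standing loose on the platen in the middle of the collar; origin at the centre of its underside; leave it there
- loose_tin: Closed gold tin, 66 mm across and 22 mm high, loose on the table at the left; origin at the centre of its underside; leave it
- loose_jar: White sample jar with orange lid, 69 mm across and 75 mm high, loose on the table at the left; origin at the centre of its underside; leave it
- loose_spatula: Spatula with blue handle, 205 x 26 x 12 mm, lying loose on the table at the right; origin under its middle; leave it
- loose_marker: White marker pen with blue cap, 130 x 13 x 14 mm, lying loose on the table at the right; origin under its middle; leave it

How it is judged (in metres and radians):
On the way, in this order (a step that is already met when the one before it is completed fails the run):
1. the red pointer is on the green line (within 5 mm) and the fingers are off the collar (horizontal distance between pointer_tip and target_line below 0.005 m and contact force between each of the arm, the fingers and collar below 0.2 N), for 0.2 s.
2. the blue key is pressed down (5 of its 6 mm) with the pointer on the line (horizontal distance between pointer_tip and target_line below 0.005 m and value of joint lock_key above 0.005 m), for 0.05 s.
At the end, for the whole second after the job is handed in: Pointer tip within 5 mm (about 3 degrees) of the green target line and at rest, the blue key up again after being pressed, the gold tin still on the platen within 10 mm of where it stood (horizontal distance between pointer_tip and target_line below 0.005 m and value of joint lock_key below 0.001 m and velocity of joint collar between -0.02 and 0.02 rad/s and distance of sample_tin from where it was at the start of the episode below 0.01 m); the robot touches nothing.
It fails at once if the key is pressed while the pointer is off the green line (more than 7 mm) (horizontal distance between pointer_tip and target_line above 0.007 m and value of joint lock_key above 0.003 m).
It fails at once if the collar is gripped or forced (more than 30 N from the fingers) (contact force between the fingers and collar above 30 N).
It fails at once if the gold tin in the middle is lifted or pushed (moved more than 10 mm) (distance of sample_tin from where it was at the start of the episode above 0.01 m).
It fails at once if another loose thing on the table is moved more than 20 mm (distance of any of loose_tin, loose_jar, loose_spatula, loose_marker from where it was at the start of the episode above 0.02 m).
It also fails if it takes over 48 s, if anything falls off the work surface, if the arm or the gripper's body presses on something with over 40 N, if the wrist force passes 120 N, or if a joint passes its speed limit or range.

### The arm

A 6-joint arm with a two-finger parallel gripper is mounted at the origin on a cart in front of the work surface, level with it; the furniture and walls round the work are solid. World frame = base frame: x ahead of the robot, y to its left, z up, the work surface at z = 0. Lengths are in m, angles in degrees, forces in N, time in s.
With the tool pointing down it reaches from about 0.25 to 0.725 m from the base axis. Payload 9.7 kg.
Tool frame: the origin (TCP) lies between the finger pads; the fingertips stand 19 mm ahead of it and the grasp point (between the pads) is the TCP; z points along the fingers, y is the line along which they close (so a half turn about z gives the same grasp; the last joint's range is limited). The gripper opens to 85 mm and grips with 20 to 120 N. Pads are 22 mm wide; open, the fingers measure 114 mm over their backs; the gripper's body (76 mm by 85 mm) begins 54 mm behind the grasp point. The pads swing forward as they close: fully open they stand 13 mm farther back than shut.
Start: joints at [75.516, 4.979, 10.078, 95.1, 0, 90], TCP at [0.138, 0.533, 0.25] pointing down, gripper open.
Joint ranges: [-179.16, 179.16], [-48.56, 103.87], [-65.8, 70.77], [-126.05, 130.52], [-82.76, 87.17], [-180, 180]. Speed limits (degrees/s): [127.2, 127.2, 147.25, 180, 180, 180].

### API

Orientations are given as [roll, pitch, yaw] about the fixed x, y, z axes, in that order (R = Rz(yaw) Ry(pitch) Rx(roll)).
In Python, from workcell import telemetry, camera, calibration, workorder gives the robot as it stands.
- The arm moves only by the tool play_rows, never from a script. Its argument "increments" is a list of rows, each a list of 3 entries, a list of its own where there are three numbers: the shift along the tool's x, y, z in mm, then the turn, a rotation vector about the tool's x, y, z in degrees, then the closure, from 0 (fully open) to 1 (shut). In form: [[[x, y, z], [ax, ay, az], jaw], ...]. A call has 1 to 20 rows; each row is the pose to reach, as a shift and turn from the pose commanded when the call began, along the tool's axes at that moment; what a row does not reach only later rows make up. A row lasts 1/10 s, in which the tool goes at most 50 mm and 8.59 degrees, less where a joint would pass 70% of its speed; a pose out of reach is approached as far as the arm can. A call with a gripper value outside its range is refused whole. The fingers move at their own pace and stop on an object; "grip_force" is the grip in N (left out, the last holds). Time passes only in rows, so rows that repeat a pose let the fingers close. It gives the time, the measured TCP pose, the force, the opening and the grip force at its end, in the units of the state.
- telemetry.get_obs(): the state, without advancing time (a new reading comes with each control period).
- camera(name): name is "side" or "top"; returns (picture, depth): 384x512x3 uint8, red, green, blue; 384x512 float32, m along the optical axis (not along the pixel's ray), 0 where there is no reading.
- calibration(name): a dict with "vertical_fov" (degrees; the focal length in pixels is half the picture's height over the tangent of half this angle, whatever the lens; pixels are square), "cx", "cy" (the principal point, pixels), "rvec" (rotation vector, rad) and "tvec" (3), from world to camera coordinates, as OpenCV has them. Camera axes: x right, y down, z forward; pixel columns grow to the right and rows downward; lengths in m; the calibration is good to about 2 mm. A picture is of the moment at which its call begins. calibration takes no time and is no camera call.
- workorder.job_done(): hands the job in; it is judged then, once.
The state is a dict: "time": time; "q": joint angles; "qd": joint speeds; "joint_efforts": joint torques, N m; "ee_pos": TCP position; "tcp_rot": TCP orientation; "wrist_force": force on the tool from outside, world axes, zero at the start; "torque": the same for the moment, N m; "opening": finger opening in m; "grasp_force": force on a finger pad.
Only numpy, scipy, OpenCV 4.12 (cv2) and the standard library are available. Lean on these libraries where they do the work, as an engineer would, in place of code of your own. Each camera call takes 0.05 s, during which the arm holds its last target. There are 200 camera calls.

## Working session

There is one attempt and no reset: what is moved stays moved. The work goes in short steps, Python scripts to look and compute and a tool call to move; the robot and the scene stay as the last step left them, time stands still between calls to the robot, and variables do not carry over. Pictures are saved under pics/ and viewed, at most 10 in all, crops included, and the job is handed in when it is done.

Besides the shell and the picture viewer there is one more tool, called after "Request:" by a JSON object that holds its "name" and its "arguments". play_rows: Moves the arm, as the interface text tells. Its arguments: {"type":"object","properties":{"increments":{"type":"array"},"grip_force":{"type":"number"}},"required":["increments"]}

```bash
mkdir -p pics
cat > h.py <<'E'
import numpy as np, cv2
from workcell import telemetry, camera, calibration, workorder
def cal(n):
    c=calibration(n); R=cv2.Rodrigues(np.array(c["rvec"],float))[0]; f=192/np.tan(np.radians(c["vertical_fov"])/2)
    return c,R,np.array(c["tvec"],float).ravel(),f
def ray(n,u,v,z):
    c,R,t,f=cal(n); o=-R.T@t; d=R.T@np.array([(u-c["cx"])/f,(v-c["cy"])/f,1]); return o+d*(z-o[2])/d[2]
def proj(n,p):
    c,R,t,f=cal(n); q=R@np.array(p)+t; return q[:2]/q[2]*f+[c["cx"],c["cy"]]
E
python3 - <<'E'
from h import *
for n in("top","side"):
    p,d=camera(n); np.savez(n,p=p,d=d); cv2.imwrite(f"pics/{n}0.png",p[...,::-1])
    c,R,t,f=cal(n); print(n,c,-R.T@t,f)
print(telemetry.get_obs())
E
```

```text
top {'vertical_fov': 51.551756212976436, 'cx': 258.506429626871, 'cy': 188.26474030674044, 'rvec': array([ 2.1568877 , -2.10836443,  0.18466137]), 'tvec': array([-0.06812098,  0.58981014,  1.12210441])} [ 0.39149992 -0.05504887  1.20637151] 397.5981751561344
side {'vertical_fov': 47.73648010804361, 'cx': 247.76861928724375, 'cy': 191.7104526685682, 'rvec': array([ 2.187766  , -0.06324073,  0.01778871]), 'tvec': array([-0.57537248,  0.07066752,  1.33204286])} [ 0.52884886 -1.07392408  0.82303798] 433.9218411820042
{'time': 0.1, 'q': array([7.55169070e+01, 5.00779083e+00, 1.00393668e+01, 9.51004193e+01,
       6.95668678e-04, 8.99998678e+01]), 'qd': array([ 0.02631453,  0.02474657,  0.04180954,  0.08818541, -0.00432399,
        0.11735482]), 'joint_efforts': array([ 5.82006451e-04, -5.21563661e+01,  4.65654230e+01,  1.59541512e-02,
        3.41951329e-05, -2.94185293e-05]), 'ee_pos': array([0.1375019 , 0.53234129, 0.24965881]), 'tcp_rot': array([-1.79931157e+02, -6.95827023e-04,  1.65517038e+02]), 'wrist_force': array([-0.58651029,  0.41321868,  0.77307094]), 'torque': array([0.00352854, 0.01701764, 0.0383046 ]), 'grasp_force': 0.0, 'opening': 0.08542918461664387}
```

View pics/top0.png

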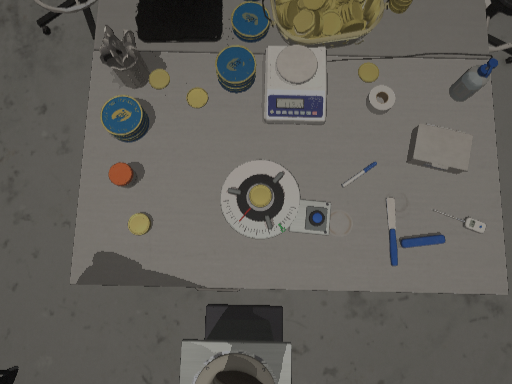

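View pics/side0.png

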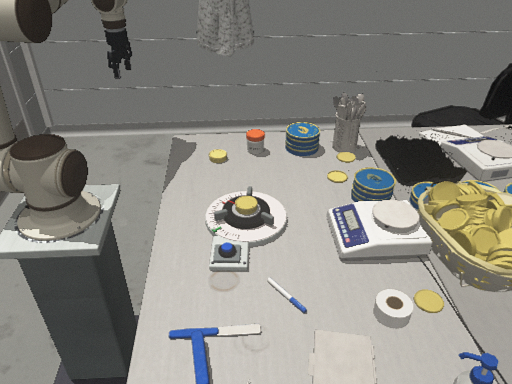

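```bash
cat > m.py <<'E'
from h import *
def blob(n,p,m,z,box):
    m=m.copy(); k=np.zeros_like(m); x0,y0,x1,y1=box; k[y0:y1,x0:x1]=1; m&=k
    v,u=np.nonzero(m); return len(u),np.c_[u,v], np.array([ray(n,a,b,z)[:2] for a,b in zip(u,v)])
def masks(p):
    r,g,b=[p[...,i].astype(int) for i in range(3)]
    return dict(red=(r>g+45)&(r>b+45)&(g<75), green=(g>r+30)&(g>b+20), blue=(b>r+50)&(b>g+30))
E
python3 - <<'E'
from m import *
p=np.load("top.npz")["p"]; d=np.load("top.npz")["d"]
cv2.imwrite("pics/c0.png",cv2.resize(p[150:246,205:345],None,fx=5,fy=5,interpolation=cv2.INTER_CUBIC)[...,::-1])
M=masks(p)
for k,z,box in(("red",.0235,(215,150,305,245)),("red",.04,(215,150,305,245)),("green",.0235,(215,150,305,245)),("blue",.03,(305,205,330,232))):
    n,uv,P=blob("top",p,M[k],z,box); print(k,z,n,uv.mean(0) if n else 0,P.mean(0) if n else 0)
# white disc ellipse
v=p.min(2); m=((v>150)).astype(np.uint8); m[:,302:]=0; m[:,:215]=0; m[:150]=0; m[245:]=0
c=max(cv2.findContours(m,0,1)[0],key=cv2.contourArea); e=cv2.fitEllipse(c); print(e, ray("top",*e[0],.0195))
E
```

```text
red 0.0235 18 [245.         213.16666667] [ 0.51954764 -0.01606148]
red 0.04 18 [245.         213.16666667] [ 0.51776149 -0.01660532]
green 0.0235 20 [281.25 227.35] [ 0.47972411 -0.12483194]
blue 0.03 75 [316.97333333 217.44      ] [ 0.51098262 -0.23004803]Traceback (most recent call last):
  File "<stdin>", line 9, in <module>
ValueError: max() iterable argument is empty
```

View pics/c0.png

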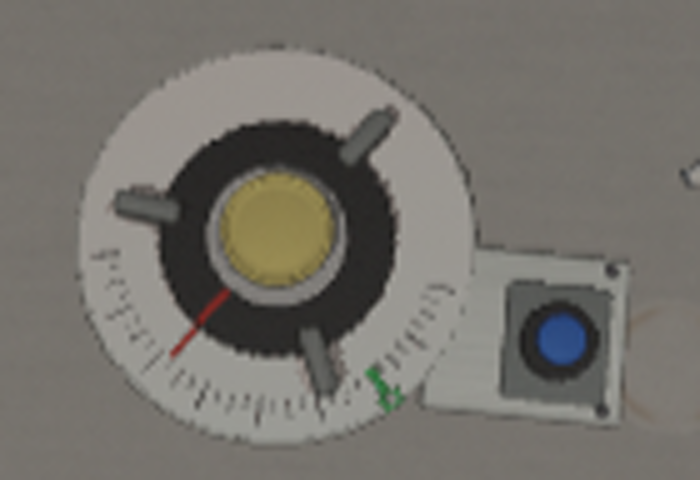

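Run:
```python
from m import *
from scipy.optimize import least_squares
p=np.load("top.npz")["p"]
dark=(p.max(2)<60); dark[:, :225]=0; dark[:,300:]=0; dark[:165]=0; dark[235:]=0
m=cv2.morphologyEx(dark.astype(np.uint8),cv2.MORPH_OPEN,np.ones((3,3)))
c=max(cv2.findContours(m,0,1)[0],key=cv2.contourArea)[:,0]
P=np.array([ray("top",u,v,.04)[:2] for u,v in cv2.convexHull(c)[:,0]])
f=least_squares(lambda x:np.hypot(*(P-x[:2]).T)-x[2],[.53,-.06,.07],loss="soft_l1",f_scale=.002).x; print("collar",f)
# disc from radial edges: brightness drop
g=p.astype(int).sum(2)
o=f[:2]; Q=[]
for a in np.radians(np.arange(0,360,3)):
    rs=np.arange(.105,.14,.0005); val=[]
    for r in rs:
        u,v=proj("top",[*(o+r*np.array([np.cos(a),np.sin(a)])),.0195]); val.append(cv2.getRectSubPix(p,(1,1),(u,v)).sum().astype(float))
    w=np.convolve(val,np.r_[np.ones(6),-np.ones(6)],"valid"); Q.append(o+rs[w.argmin()+6]*np.array([np.cos(a),np.sin(a)]))
Q=np.array(Q); s=least_squares(lambda x:np.hypot(*(Q-x[:2]).T)-x[2],[*o,.122],loss="soft_l1",f_scale=.001).x; print("disc",s)
M=masks(p)
def ang(q,o): return np.degrees(np.arctan2(q[1]-o[1],q[0]-o[0]))
for o in(f[:2],s[:2],(f[:2]+s[:2])/2):
  n,uv,P=blob("top",p,M["green"],.0235,(215,150,305,245)); r=np.hypot(*(P-o).T); G=P[r<.111]
  n,uv,P=blob("top",p,M["red"],.0235,(215,150,305,245)); rr=np.hypot(*(P-o).T);R_=P[rr>.072]
  print(sorted(r.round(3)),sorted(rr.round(3)),ang(G.mean(0),o),ang(R_.mean(0),o))
# lug tips via z=.056
r,g,b=[p[...,i].astype(int) for i in range(3)]
for nme,uv in dict(behind=(205+145/5,150+206/5),ahead=(205+313/5,150+360/5),opp=(205+368/5,150+136/5)).items():
    q=ray("top",*uv,.056)[:2]; print(nme,q,np.hypot(*(q-o)),ang(q,o))
```

```text
collar [ 0.5668804  -0.05951124  0.06925548]Traceback (most recent call last):
  File "<stdin>", line 15, in <module>
  File "h.py", line 9, in proj
    c,R,t,f=cal(n); q=R@np.array(p)+t; return q[:2]/q[2]*f+[c["cx"],c["cy"]]
            ~~~^^^
  File "h.py", line 4, in cal
    c=calibration(n); R=cv2.Rodrigues(np.array(c["rvec"],float))[0]; f=192/np.tan(np.radians(c["vertical_fov"])/2)
ValueError: time passes only in moves, steps and waits
```

```bash
sed -i 's/^def cal/import functools\n@functools.lru_cache\ndef cal/' h.py
cat > a.py <<'E'
from m import *
from scipy.optimize import least_squares
def ang(q,o): return np.degrees(np.arctan2(q[1]-o[1],q[0]-o[0]))
p=np.load("top.npz")["p"]
o=np.array([.5669,-.0595]); Q=[]
for a in np.radians(np.arange(0,360,3)):
    e=np.array([np.cos(a),np.sin(a)]); rs=np.arange(.105,.14,.0005)
    val=[cv2.getRectSubPix(p,(1,1),tuple(proj("top",[*(o+r*e),.0195]))).astype(float).sum() for r in rs]
    w=np.convolve(val,np.r_[-np.ones(6),np.ones(6)],"valid"); Q.append(o+rs[w.argmax()+6]*e) if w.max()>200 else 0
Q=np.array(Q); s=least_squares(lambda x:np.hypot(*(Q-x[:2]).T)-x[2],[*o,.122],loss="soft_l1",f_scale=.001).x; print("disc",s,len(Q))
M=masks(p)
for o in(o,s[:2]):
  n,uv,P=blob("top",p,M["green"],.0235,(215,150,305,245)); r=np.hypot(*(P-o).T); G=P[r<.116]
  n,uv,P=blob("top",p,M["red"],.0235,(215,150,305,245)); rr=np.hypot(*(P-o).T);R_=P[rr>.072]
  print(np.sort(r.round(3)),np.sort(rr.round(3)),ang(G.mean(0),o),ang(R_.mean(0),o))
for nme,uv in dict(behind=(205+145/5,150+206/5),ahead=(205+313/5,150+360/5),opp=(205+368/5,150+136/5)).items():
    q=ray("top",*uv,.056)[:2]; print(nme,q,np.hypot(*(q-o)),ang(q,o))
E
python3 a.py
```

```text
disc [ 0.56687624 -0.05906764  0.11948074] 114
[0.095 0.097 0.099 0.099 0.101 0.104 0.105 0.106 0.108 0.109 0.11  0.112
 0.113 0.114 0.115 0.115 0.118 0.119 0.12  0.121] [0.043 0.045 0.047 0.049 0.051 0.053 0.055 0.058 0.06  0.062 0.064 0.066
 0.075 0.079 0.083 0.087 0.089 0.091] -143.11988147730753 138.7058766690522
[0.096 0.097 0.099 0.1   0.101 0.104 0.106 0.106 0.108 0.11  0.11  0.112
 0.113 0.114 0.115 0.116 0.118 0.119 0.12  0.121] [0.042 0.045 0.047 0.049 0.051 0.053 0.055 0.057 0.059 0.062 0.064 0.066
 0.074 0.078 0.083 0.087 0.089 0.091] -142.92630180668505 138.91754244696136
behind [0.57990331 0.01694618] 0.07712201953648148 80.27525663745801
ahead [ 0.4918466  -0.08322057] 0.07882138652392755 -162.15601668200097
opp [ 0.62478475 -0.11322217] 0.07928498477113852 -43.08137900703955
```

```bash
cat > pl.py <<'E'
import numpy as np
C=np.array([.5669,-.0593])
def tcp(th,s,r=.089):
    t=np.radians(th); return C+r*np.array([np.cos(t),np.sin(t)])-s*np.array([-np.sin(t),np.cos(t)])
def rel(cur,new): # (x,y,z,yaw)
    y=np.radians(cur[3]); d=np.array(new[:3])-np.array(cur[:3])
    return np.round([1e3*(d[0]*np.cos(y)+d[1]*np.sin(y)),1e3*(d[0]*np.sin(y)-d[1]*np.cos(y)),-1e3*d[2],-(new[3]-cur[3])],1)
E
python3 -c "
from pl import *
a=[.138,.533,.25,165.516]; t=tcp(78.8,.034); b=[*t,.15,78.8]; print(t,rel(a,b))"
```

```text
[0.61753933 0.02140104] [-592.3 -375.4  100.    86.7]
```

Request:
{"name": "play_rows", "arguments": {"increments": [[[-20,-12,0],[0,0,3],0.5],[[-55,-35,0],[0,0,8],1],[[-95,-60,0],[0,0,14],1],[[-135,-85,0],[0,0,20],1],[[-175,-110,0],[0,0,26],1],[[-215,-136,0],[0,0,32],1],[[-255,-161,0],[0,0,38],1],[[-295,-187,10],[0,0,44],1],[[-335,-212,20],[0,0,50],1],[[-375,-238,30],[0,0,56],1],[[-415,-263,40],[0,0,62],1],[[-455,-288,50],[0,0,68],1],[[-495,-314,60],[0,0,74],1],[[-530,-336,75],[0,0,79],1],[[-560,-355,85],[0,0,83],1],[[-580,-368,95],[0,0,85],1],[[-592.3,-375.4,100],[0,0,86.7],1],[[-592.3,-375.4,100],[0,0,86.7],1],[[-592.3,-375.4,100],[0,0,86.7],1],[[-592.3,-375.4,100],[0,0,86.7],1]]}}

```text
time: 2.1
ee_pos: [0.6168, 0.0219, 0.1511]
tcp_rot: [180.0, -0.0, 78.9]
wrist_force: [0.5, 0.6, -0.1]
opening: 0.0001
grasp_force: 0.0
```

Run:
```python
from h import *
o=telemetry.get_obs(); print({k:np.round(o[k],4) for k in("time","ee_pos","tcp_rot","q","wrist_force","opening")})
a=camera("top")[0][150:246,205:345]; b=camera("side")[0][120:280,160:320]
cv2.imwrite("pics/b1.png",np.hstack([cv2.resize(a,(560,384)),cv2.resize(b,(384,384))])[:,:,::-1][:, 144:944])
```

```text
{'time': np.float64(2.1), 'ee_pos': array([0.6168, 0.0219, 0.1511]), 'tcp_rot': array([ 1.799607e+02, -1.780000e-02,  7.890980e+01]), 'q': array([2.029000e+00, 1.333120e+01, 8.538800e+00, 8.516520e+01,
       8.400000e-03, 1.031193e+02]), 'wrist_force': array([ 0.4788,  0.5728, -0.0981]), 'opening': np.float64(0.0001)}
```

View pics/b1.png

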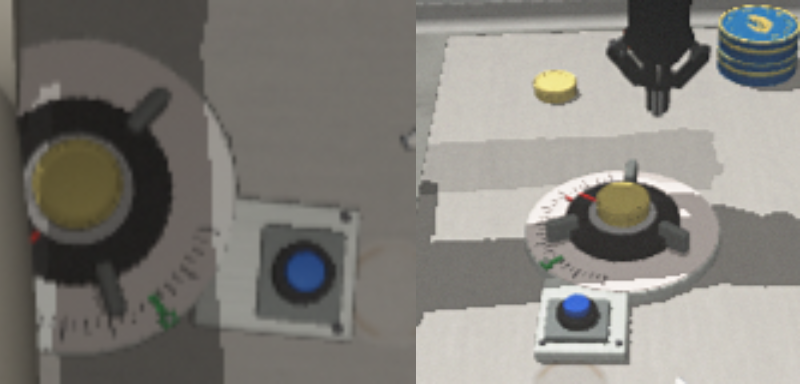

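Request:
{"name": "play_rows", "arguments": {"increments": [[[0,0,25],[0,0,0],1],[[0,0,50],[0,0,0],1],[[0,0,75],[0,0,0],1],[[0,0,90],[0,0,0],1],[[0,0,95],[0,0,0],1],[[0,0,95],[0,0,0],1]]}}

```text
time: 2.8
ee_pos: [0.617, 0.0212, 0.0554]
tcp_rot: [-180.0, 0.0, 78.8]
wrist_force: [-0.3, 0.5, -0.0]
opening: -0.0002
grasp_force: 0.0
```

```bash
python3 - <<'E'
from pl import *
a=[*tcp(78.8,.034),.055,78.8]
for i,th in enumerate(list(np.arange(78.8,140,3.6))): 
    s=max(.034-.004*i,.018); print(rel(a,[*tcp(th,s),.055,th])[[0,1,3]].tolist())
E
python3 - <<'E'
from h import *
o=telemetry.get_obs(); print(o["ee_pos"],o["wrist_force"])
b=camera("side")[0][120:280,160:320]
cv2.imwrite("pics/b2.png",cv2.resize(b,(480,480))[:,:,::-1])
E
```

```text
[0.0, 0.0, -0.0]
[1.7, -9.6, -3.6]
[2.6, -19.4, -7.2]
[2.5, -29.1, -10.8]
[1.7, -38.7, -14.4]
[1.2, -44.4, -18.0]
[0.4, -50.0, -21.6]
[-0.8, -55.6, -25.2]
[-2.3, -61.1, -28.8]
[-4.2, -66.5, -32.4]
[-6.4, -71.8, -36.0]
[-9.0, -76.9, -39.6]
[-11.8, -81.8, -43.2]
[-15.0, -86.6, -46.8]
[-18.4, -91.1, -50.4]
[-22.1, -95.4, -54.0]
[-26.1, -99.5, -57.6]
[0.61698315 0.02117924 0.05540186] [-0.34874854  0.49919118 -0.03225335]
```

View pics/b2.png

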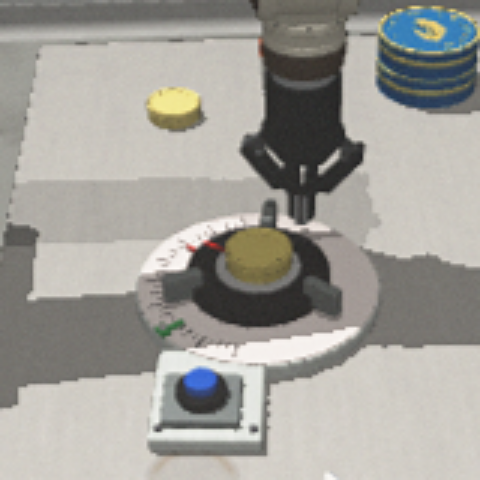

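Request:
{"name": "play_rows", "arguments": {"increments": [[[1,-5,0],[0,0,-1.5],1],[[1.7,-9.6,0],[0,0,-3.6],1],[[2.2,-14.5,0],[0,0,-5.4],1],[[2.6,-19.4,0],[0,0,-7.2],1],[[2.5,-29.1,0],[0,0,-10.8],1],[[1.7,-38.7,0],[0,0,-14.4],1],[[1.2,-44.4,0],[0,0,-18],1],[[0.4,-50,0],[0,0,-21.6],1],[[-0.8,-55.6,0],[0,0,-25.2],1],[[-2.3,-61.1,0],[0,0,-28.8],1],[[-4.2,-66.5,0],[0,0,-32.4],1],[[-6.4,-71.8,0],[0,0,-36],1],[[-9,-76.9,0],[0,0,-39.6],1],[[-11.8,-81.8,0],[0,0,-43.2],1],[[-15,-86.6,0],[0,0,-46.8],1],[[-18.4,-91.1,0],[0,0,-50.4],1],[[-22.1,-95.4,0],[0,0,-54],1],[[-26.1,-99.5,0],[0,0,-57.6],1],[[-26.1,-99.5,0],[0,0,-57.6],1]]}}

```text
time: 4.75
ee_pos: [0.5141, 0.0145, 0.0558]
tcp_rot: [180.0, 0.0, 136.5]
wrist_force: [0.7, 0.0, 0.1]
opening: -0.0
grasp_force: 0.0
```

```bash
cat > look.py <<'E'
from m import *
import sys
o=telemetry.get_obs(); print(o["time"],o["ee_pos"],o["tcp_rot"],o["wrist_force"])
C=np.array([.5669,-.0593])
for n in("side","top"):
    p=camera(n)[0]; M=masks(p); u,v=proj(n,[*C,.03]).astype(int)
    box=(u-50,max(v-50,0),u+50,v+50)
    for k in("red","green"):
        N,uv,P=blob(n,p,M[k],.0235,box)
        if N==0: print(n,k,0); continue
        r=np.hypot(*(P-C).T); s=(r>.073)&(r<.114); a=np.degrees(np.arctan2(*(P-C)[s].T[::-1]))%360
        print(n,k,s.sum(),"ang",np.round(a.mean() if s.any() else -1,2),"r",r[s].min() if s.any() else 0,r[s].max() if s.any() else 0)
        # collar-top stripe, cast at z=.04
        if k=="red":
            P=np.array([ray(n,*q,.04)[:2] for q in uv]); r=np.hypot(*(P-C).T); s=(r<.069)&(r>.04); a=np.degrees(np.arctan2(*(P-C)[s].T[::-1]))%360
            print(n,"stripe",s.sum(),a.mean() if s.any() else -1)
    if len(sys.argv)>1: cv2.imwrite(f"pics/{sys.argv[1]}_{n}.png",cv2.resize(p[v-55:v+55,u-70:u+70],None,fx=5,fy=5,interpolation=cv2.INTER_CUBIC)[...,::-1])
E
python3 look.py s1
```

```text
4.75 [0.51413968 0.01446507 0.05580725] [1.79972114e+02 3.11713276e-02 1.36512547e+02] [0.69114377 0.01844742 0.13778979]
side red 7 ang 199.12 r 0.07398306551608552 0.09047112020206785
side stripe 5 197.0376252826785
side green 9 ang 217.64 r 0.09637384607080891 0.11299330299211932
top red 6 ang 199.74 r 0.07388464109457397 0.08890234330305036
top stripe 7 199.93589731285138
top green 9 ang 216.63 r 0.09543536142059518 0.11020188154565332
```

View pics/s1_side.png

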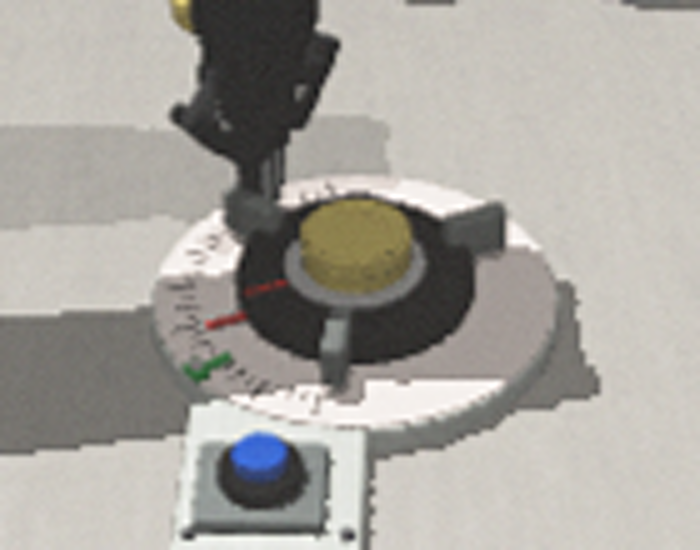

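Run:
```python
from pl import *
a=[*tcp(136.4,.018),.055,136.4]
for d in(3,6,9,12,14.5): print(rel(a,[*tcp(136.4+d,.018),.055,136.4+d])[[0,1,3]].tolist())
```

```text
[0.8, -4.7, -3.0]
[1.4, -9.4, -6.0]
[1.7, -14.1, -9.0]
[1.8, -18.9, -12.0]
[1.7, -22.9, -14.5]
```

Request:
{"name": "play_rows", "arguments": {"increments": [[[0.8,-4.7,0],[0,0,-3],1],[[1.4,-9.4,0],[0,0,-6],1],[[1.7,-14.1,0],[0,0,-9],1],[[1.8,-18.9,0],[0,0,-12],1],[[1.7,-22.9,0],[0,0,-14.5],1],[[1.7,-22.9,0],[0,0,-14.5],1],[[1.7,-22.9,0],[0,0,-14.5],1]]}}

```text
time: 5.55
ee_pos: [0.4975, -0.0007, 0.0553]
tcp_rot: [-180.0, -0.0, 150.8]
wrist_force: [0.1, 0.2, 0.2]
opening: -0.0
grasp_force: 0.0
```

```bash
python3 look.py s2;python3 - <<'E'
from pl import *
a=[*tcp(150.9,.018),.055,150.9]
for d in(1,2,2.5,3,3.5): print(d,rel(a,[*tcp(150.9+d,.018),.055,150.9+d])[[0,1,3]].tolist())
E
```

```text
5.55 [ 0.49750762 -0.00072308  0.05530846] [-1.79993002e+02 -3.48302419e-03  1.50802020e+02] [0.09959705 0.21626046 0.15029584]
side red 8 ang 213.35 r 0.0746771303668472 0.09117221559049633
side stripe 6 211.65142158578956
side green 9 ang 217.64 r 0.09637384607080891 0.11299330299211932
top red 4 ang 214.05 r 0.07649865625066102 0.08969044167273348
top stripe 5 213.6283851277733
top green 9 ang 216.63 r 0.09543536142059518 0.11020188154565332
1 [0.3, -1.6, -1.0]
2 [0.6, -3.1, -2.0]
2.5 [0.7, -3.9, -2.5]
3 [0.8, -4.7, -3.0]
3.5 [0.9, -5.5, -3.5]
```

Request:
{"name": "play_rows", "arguments": {"increments": [[[0.3,-1.6,0],[0,0,-1],1],[[0.6,-3.1,0],[0,0,-2],1],[[0.9,-5,0],[0,0,-3.2],1],[[0.9,-5,0],[0,0,-3.2],1],[[0.9,-5,0],[0,0,-3.2],1]]}}

```text
time: 6.15
ee_pos: [0.4941, -0.0049, 0.0553]
tcp_rot: [-180.0, -0.0, 154.1]
wrist_force: [-0.2, -0.4, -0.2]
opening: -0.0002
grasp_force: 0.2
```

```bash
python3 look.py s3; python3 -c "
import cv2,numpy as np
cv2.imwrite('pics/s3.png',np.vstack([cv2.imread('pics/s3_side.png')[150:420,:450],cv2.imread('pics/s3_top.png')[200:520,150:600]]))"
```

```text
6.15 [ 0.49414587 -0.00487335  0.05529421] [-1.79989938e+02 -8.95484646e-04  1.54094889e+02] [-0.17625152 -0.40480156 -0.24043839]
side red 7 ang 216.94 r 0.07735274776938261 0.09151245328711159
side stripe 6 214.98195325609228
side green 10 ang 217.44 r 0.09637384607080891 0.11299330299211932
top red 4 ang 217.26 r 0.0757769627822688 0.08647447480177979
top stripe 6 217.03926567429303
top green 9 ang 216.63 r 0.09543536142059518 0.11020188154565332
```

View pics/s3.png

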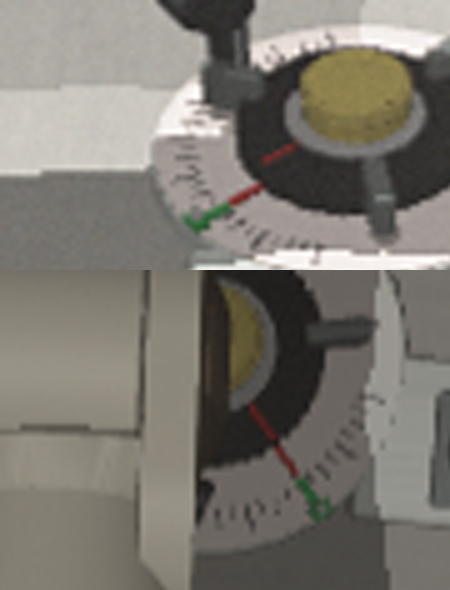

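The pointer lines up with the green line in both views. In the picture the red tip meets the green bar at about (230,205) in the side crop and (300,480) in the top crop. Next I back off and lift.

Request:
{"name": "play_rows", "arguments": {"increments": [[[0,3,0],[0,0,0],1],[[0,8,0],[0,0,0],1],[[0,14,0],[0,0,0],1],[[0,14,0],[0,0,0],1],[[0,14,-20],[0,0,0],1],[[0,14,-45],[0,0,0],1],[[0,14,-75],[0,0,0],1],[[0,14,-95],[0,0,0],1],[[0,14,-95],[0,0,0],1],[[0,14,-95],[0,0,0],1]]}}

```text
time: 7.25
ee_pos: [0.5005, 0.0079, 0.1502]
tcp_rot: [180.0, 0.0, 154.1]
wrist_force: [0.2, -0.3, -0.2]
opening: 0.0003
grasp_force: 0.0
```

```bash
python3 look.py s4
python3 - <<'E'
from m import *
from pl import *
A=[];b=[]
for n,box in(("top",(305,205,330,232)),("side",(210,235,245,262))):
    p=np.load(n+".npz")["p"]; N,uv,P=blob(n,p,masks(p)["blue"],.03,box); print(n,N,uv.mean(0),uv.min(0),uv.max(0))
    for z in(.024,.030,.036,.042): print(z,np.mean([ray(n,*q,z)[:2] for q in uv],0), np.ptp([ray(n,*q,z)[:2] for q in uv],axis=0))
d=np.load("top.npz")["d"]; u,v=317,217
c,R,t,f=cal("top"); o=-R.T@t
for u,v in((317,217),(316,216),(318,219),(340,200)): 
    z=float(d[v,u]); print("depth pt",R.T@(np.array([(u-c["cx"])/f*z,(v-c["cy"])/f*z,z])-t))
E
```

```text
7.25 [0.5004812  0.00792078 0.15017885] [1.79994562e+02 2.10920998e-02 1.54126593e+02] [ 0.23167937 -0.34559577 -0.16194468]
side red 7 ang 216.94 r 0.07735274776938261 0.09151245328711159
side stripe 5 214.79179080083264
side green 10 ang 217.44 r 0.09637384607080891 0.11299330299211932
top red 4 ang 217.26 r 0.0757769627822688 0.08647447480177979
top stripe 6 217.03926567429303
top green 9 ang 216.63 r 0.09543536142059518 0.11020188154565332
top 75 [316.97333333 217.44      ] [313 213] [321 222]
0.024 [ 0.51159203 -0.2309406 ] [0.02703475 0.02389805]
0.03 [ 0.51098262 -0.23004803] [0.02689756 0.02377678]
0.036 [ 0.51037321 -0.22915546] [0.02676037 0.02365551]
0.042 [ 0.50976379 -0.22826289] [0.02662318 0.02353423]
side 82 [226.37804878 246.57317073] [221 242] [232 251]
0.024 [ 0.50802059 -0.20213276] [0.0297303  0.03602819]
0.03 [ 0.50817699 -0.20867907] [0.02950705 0.03575765]
0.036 [ 0.50833339 -0.21522538] [0.02928381 0.03548711]
0.042 [ 0.50848979 -0.22177168] [0.02906056 0.03521658]
depth pt [ 0.51010674 -0.22697295  0.05121593]
depth pt [ 0.51324199 -0.22445365  0.04855954]
depth pt [ 0.50417445 -0.22961976  0.0528668 ]
depth pt [ 0.56878746 -0.3046429   0.0029915 ]
```

Run:
```python
from pl import *
a=[.5005,.0079,.1502,154.1]; print(rel(a,[.509,-.2275,.1502,154.1]))
```

```text
[-110.5 -208.    -0.    -0. ]
```

Request:
{"name": "play_rows", "arguments": {"increments": [[[-5,-10,0],[0,0,0],1],[[-18,-34,0],[0,0,0],1],[[-34,-64,0],[0,0,0],1],[[-50,-94,0],[0,0,0],1],[[-66,-124,0],[0,0,0],1],[[-82,-154,0],[0,0,0],1],[[-96,-181,0],[0,0,0],1],[[-106,-200,0],[0,0,0],1],[[-110.5,-208,0],[0,0,0],1],[[-110.5,-208,20],[0,0,0],1],[[-110.5,-208,40],[0,0,0],1],[[-110.5,-208,55],[0,0,0],1],[[-110.5,-208,65],[0,0,0],1],[[-110.5,-208,68],[0,0,0],1],[[-110.5,-208,68],[0,0,0],1]]}}

```text
time: 8.85
ee_pos: [0.5089, -0.2273, 0.0822]
tcp_rot: [-180.0, -0.0, 154.1]
wrist_force: [0.4, -0.8, 0.3]
opening: 0.0001
grasp_force: 0.0
```

```bash
python3 look.py s5; python3 -c "
import cv2,numpy as np
from h import *
p=camera('side')[0]; cv2.imwrite('pics/k.png',cv2.resize(p[160:280,180:300],None,fx=5,fy=5,interpolation=2)[...,::-1])"
```

```text
8.85 [ 0.50893701 -0.22731625  0.08224962] [-1.79999501e+02 -1.48538932e-02  1.54134423e+02] [ 0.36466537 -0.8370583   0.31569893]
side red 0
side green 0
top red 9 ang 217.38 r 0.07403816017934567 0.09062300273255992
top stripe 11 217.55871293910997
top green 12 ang 216.73 r 0.09543536142059518 0.11263100788209046
```

View pics/k.png

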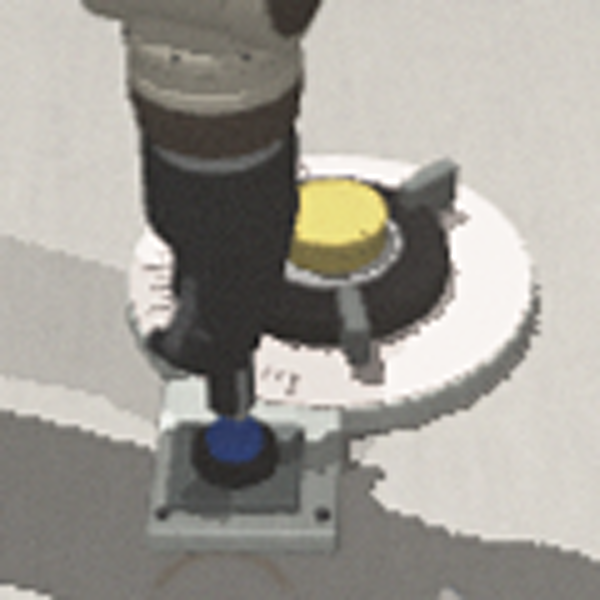

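The pointer is still on the line, and the fingertips are centred over the key at about (235,415). Next I descend in steps.

Request:
{"name": "play_rows", "arguments": {"increments": [[[0,0,4],[0,0,0],1],[[0,0,8],[0,0,0],1],[[0,0,12],[0,0,0],1],[[0,0,14],[0,0,0],1],[[0,0,15],[0,0,0],1],[[0,0,15],[0,0,0],1]]}}

```text
time: 9.6
ee_pos: [0.5088, -0.2275, 0.0673]
tcp_rot: [-180.0, -0.0, 154.1]
wrist_force: [-1.7, 0.4, 3.0]
opening: -0.0003
grasp_force: 1.2
```

Request:
{"name": "play_rows", "arguments": {"increments": [[[0,0,1],[0,0,0],1],[[0,0,2],[0,0,0],1],[[0,0,2],[0,0,0],1]]}}

```text
time: 9.9
ee_pos: [0.5089, -0.2275, 0.0653]
tcp_rot: [-180.0, 0.0, 154.1]
wrist_force: [-1.1, 0.3, 3.8]
opening: -0.0001
grasp_force: 1.7
```

Request:
{"name": "play_rows", "arguments": {"increments": [[[0,0,1],[0,0,0],1],[[0,0,2],[0,0,0],1],[[0,0,3],[0,0,0],1],[[0,0,3],[0,0,0],1]]}}

```text
time: 10.3
ee_pos: [0.509, -0.2275, 0.063]
tcp_rot: [-180.0, 0.0, 154.1]
wrist_force: [-3.1, 2.4, 8.9]
opening: 0.0
grasp_force: 4.7
```

Request:
{"name": "play_rows", "arguments": {"increments": [[[0,0,0.5],[0,0,0],1],[[0,0,0.5],[0,0,0],1],[[0,0,0.5],[0,0,0],1],[[0,0,-4],[0,0,0],1],[[0,0,-10],[0,0,0],1],[[0,0,-30],[0,0,0],1],[[0,0,-60],[0,0,0],1],[[0,0,-90],[0,0,0],1],[[0,0,-110],[0,0,0],1],[[0,0,-110],[0,0,0],1],[[0,0,-110],[0,0,0],1]]}}

```text
time: 11.4
ee_pos: [0.5092, -0.2276, 0.172]
tcp_rot: [180.0, 0.0, 154.1]
wrist_force: [-0.6, 0.1, -0.4]
opening: -0.0004
grasp_force: 0.0
```

```bash
python3 look.py s6
```

```text
11.4 [ 0.50916217 -0.22761368  0.17203831] [1.79997663e+02 2.03006498e-02 1.54113810e+02] [-0.6140684   0.13182138 -0.42538523]
side red 4 ang 217.52 r 0.08229235436072602 0.09151245328711159
side stripe 9 215.90337639934717
side green 11 ang 217.36 r 0.09637384607080891 0.11299330299211932
top red 8 ang 217.31 r 0.07403816017934567 0.08888081665456975
top stripe 11 217.55871293910997
top green 12 ang 216.73 r 0.09543536142059518 0.11263100788209046
```

```bash
python3 -c "
from workcell import workorder
print(workorder.job_done())"
```

```text
the job is handed in; nothing more can be done
None
```

I pushed the collar round until the pointer was on the green line (within about 0.6° in both cameras), pressed the blue key to its stop (about 9 N) and let it up, withdrew the arm clear and handed the job in; no verdict came back.

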